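# Clear the dough hook case and crank the bowl tray out to its mark

### The job

The white dough hook case is lying in the way of the mixer's bowl tray: first lift it off the track and lay it flat, lid up, inside the low wooden caddy. Then turn the black handwheel clockwise, regripping as often as needed, until the tray's yellow pointer is level with the red line on the white clip, and let go. Move the tray only by the handwheel, never by pushing it or the bowl, and leave the glass cup, the spoon set and the jar standing where they are.

Things in the scene. Friction and masses are not known exactly. Their poses are not given: they have to be found in the camera images.
- drive: Fixed unit: flat wooden track board 220 (x) x 540 (y) x 20 mm, plus a grey gear column under the handwheel. Origin at table height under the middle of the track's width; board spans y = -180 to +360 mm. The tray slides along this frame's y, towards -y as it comes out. Column (56 x 70 mm, 130 high) and wheel axis stand at x = -130, y = +140 mm.
- wheel_centre (a point): Centre of the level black handwheel, on its vertical axis at the rim's mid-height, 180 mm above the table. Rim: round bar 16 mm thick, radius 68 mm to the bar's middle. Three spokes 10 mm thick at 0, 120, 240 deg from this frame's x (it turns with the wheel). Hub radius 17 mm, top 14 mm above the rim's middle. No crank handle: grip the rim from above between spokes.
- wheel (a joint): Handwheel angle in rad, 0 at the start, growing clockwise seen from above; each rad moves the tray 50 mm along the drive's -y. Range -0.2 to 5.4; the job takes about 2.6 to 4.2. It turns stiffly (about 0.2 N m, 3 N at the rim) and stays where it is left.
- tray: Dark wooden tray 200 x 200 x 18 mm with the copper-coloured steel bowl (180 mm wide, rim 119 mm above the table) locked on it. Origin at the centre of its underside, 22 mm above the table; axes parallel to the drive's. Moved by the handwheel only.
- pointer (a point): Tip region of the tray's yellow pointer bar (6 mm wide) that sticks out of the tray's side (+x of the drive), near its leading (-y) corner, 36 mm above the table.
- mark_line (a point): Middle of the red line (8 mm wide) across the top of the white clip (36 x 50 mm), 24 mm above the table, fixed beside the track on the same side as the pointer. The pointer is at the mark when both have the same y in the drive's frame.
- case_centre (a point): Centre of the loose white dough hook case, a closed box 130 (its x) x 46 (its y) x 45 mm high (its z, up through the lid), 0.25 kg nominal. It lies on the track board, in the tray's way, its length roughly across the track.
- caddy: Fixed open light-wood caddy, outside 190 (x) x 122 (y) x 30 mm high, walls 6 mm, so 178 x 110 mm inside; inner floor about 6 mm above the table. Origin under its centre, x along its length.
- cup: Bystander: glass custard cup 84 mm wide, 60 mm high, origin under its centre. Leave alone.
- spoons: Bystander: ceramic measuring spoon set on a blue ceramic rest 150 x 90 mm, 21 mm high, origin under its centre. Leave alone.
- jar: Bystander: lidded jar 72 mm wide, 110 mm high, origin under its centre. Leave alone.

How it is judged:
On the way:
1. the case lies flat in the caddy, let go, before the tray has moved 10 mm (x of case_centre in the frame of caddy between -0.04 and 0.04 m and y of case_centre in the frame of caddy between -0.04 and 0.04 m and z of case_centre in the frame of caddy below 0.034 m and angle between case_centre's own z axis and vertical below 0.15 rad and contact force between the fingers and case below 0.1 N and distance of tray from where it was at the start of the episode below 0.01 m), for 0.2 s.
At the end, for the whole second after the job is handed in: The case lies at rest inside the caddy, flat on its floor and lid up (within 0.15 rad); the tray is at rest with its pointer within 5 mm of the red line, measured along the track; cup, spoon set and jar are within 30 mm of where they stood (x of case_centre in the frame of caddy between -0.04 and 0.04 m and y of case_centre in the frame of caddy between -0.04 and 0.04 m and z of case_centre in the frame of caddy below 0.034 m and angle between case_centre's own z axis and vertical below 0.15 rad and y of pointer in the frame of mark_line between -0.005 and 0.005 m and linear speed of tray below 0.005 m/s and linear speed of case below 0.01 m/s); the robot touches nothing.
It fails at once if the robot pushes the tray or its bowl directly (over 2 N) (contact force between any of the fingers, the arm and tray above 2 N).
It fails at once if the cup is moved over 30 mm or tipped (distance of cup from where it was at the start of the episode above 0.03 m or angle between cup's own z axis and vertical above 0.4 rad).
It fails at once if the spoon set is moved over 30 mm (distance of spoons from where it was at the start of the episode above 0.03 m).
It fails at once if the jar is moved over 30 mm or tipped (distance of jar from where it was at the start of the episode above 0.03 m or angle between jar's own z axis and vertical above 0.4 rad).
It also fails if it takes over 72 s, if anything falls off the work surface, if the arm or the gripper's body presses on something with over 40 N, if the wrist force passes 120 N, or if a joint passes its speed limit or range.

### The arm

A 6-joint arm with a two-finger parallel gripper is mounted at the origin on the work surface. World frame = base frame: x ahead of the robot, y to its left, z up, the work surface at z = 0. Lengths are in m, angles in rad, forces in N, time in s.
With the tool pointing down it reaches from about 0.35 to 0.975 m from the base axis. Payload 4.9 kg.
Tool frame: the origin (TCP) lies at the very end of the fingers, on their centre line; the grasp point (between the pads) lies 19 mm behind it (manip.hold_point_z is the distance from the TCP to the grasp point, in m); z points along the fingers, x is the direction in which the jaws open and shut, and the axes are right-handed (so a half turn about z gives the same grasp; the last joint's range is limited). The gripper opens to 85 mm and grips with 20 to 120 N. Pads are 22 mm wide; open, the fingers measure 114 mm over their backs; the gripper's body (76 mm by 85 mm) begins 54 mm behind the grasp point. The pads swing forward as they close: fully open they stand 13 mm farther back than shut.
Start: joints at [-1.465, 0.053, 1.613, -0, 1.476, -0.119], TCP at [0.139, -0.609, 0.231] pointing down, gripper open.
Joint ranges: [-3.01, 3.01], [-1.01, 2.22], [0.06, 2.58], [-1.02, 4.17], [0.09, 2.62], [-3.14, 3.14]. Speed limits (rad/s): [2.57, 2.57, 3.14, 3.14, 3.14, 3.14].

### API

Orientations are given as a unit quaternion [w, x, y, z].
In Python, from plant import manip gives the robot as it stands.
- The arm moves only by the shell command python3 -m handwheel 'ROWS' [OPENING]. ROWS is JSON, a list of rows, each an object of numbers: "dx", "dy", "dz": the shift along the tool's x, y, z in m; "ax", "ay", "az": the turn, a rotation vector about the tool's x, y, z in rad. In form: [{"dx": .., "dy": .., "dz": .., "ax": .., "ay": .., "az": ..}, ...]. A call has 1 to 5 rows; each row is the pose to reach, as a shift and turn from the pose commanded when the call began, along the tool's axes at that moment; what a row does not reach only later rows make up. A row lasts 1/8 s, in which the tool goes at most 62.5 mm and 10.7 degrees, less where a joint would pass 70% of its speed; a pose out of reach is approached as far as the arm can. A call with a gripper value outside its range is refused whole. OPENING is the closure in counts, from 0 (fully open) to 255 (shut), set as the call begins (- or left out, the last holds). The fingers move at their own pace and stop on an object; the grip force is fixed at half the most. Time passes only in rows, so rows that repeat a pose let the fingers close. It gives the time, the measured TCP pose, the force and the opening at its end, in the units of the state.
- manip.state(): the state, without advancing time (a new reading comes with each control period).
- manip.grab_frame(name): name is "side" or "top" or "wrist"; returns a dict with "image" (480x640x3 uint8, blue, green, red), "z_map" (480x640 float32, m along the optical axis (not along the pixel's ray), 0 where there is no reading), "K" (3x3 intrinsics, pixels), "xyz" and "rotation" of the camera in the world. Camera axes: x right, y up, looking along -z (the intrinsics and any distortion apply to the point x, -y, -z); pixel columns grow to the right and rows downward; lengths in m; the calibration is good to about 2 mm. A picture is of the moment at which its call begins.
- manip.job_done(): hands the job in, once; it reports no verdict.
The state is a dict: "time": time; "joint_pos": joint angles; "joint_vel": joint speeds; "joint_efforts": joint torques, N m; "tool_pos": TCP position; "tool_rot": TCP orientation; "contact_force": force on the tool from outside, world axes, zero at the start; "ft_torque": the same for the moment, N m; "gripper_width": opening from 0.0 (shut) to 1.0 (fully open).
Only numpy, scipy, OpenCV 4.12 (cv2) and the standard library are available. Lean on these libraries where they do the work, as an engineer would, in place of code of your own. Each camera call takes 0.05 s, during which the arm holds its last target.

## Working session

There is one attempt and no reset: what is moved stays moved. The work goes in short steps, Python scripts to look and compute and a shell command to move; the robot and the scene stay as the last step left them, time stands still between calls to the robot, and variables do not carry over. Pictures are saved under pics/ and viewed, and the job is handed in when it is done.

```bash
mkdir -p pics; ls
python3 - <<'E'
from plant import manip
import cv2
print(manip.state())
for n in("side","top","wrist"):
    f=manip.grab_frame(n); cv2.imwrite(f"pics/{n}0.png",f["image"]); print(n,f["K"],f["xyz"],f["rotation"])
E
```

```text
pics
{'time': 0.0, 'joint_pos': array([-1.46495322e+00,  5.33690572e-02,  1.61427791e+00, -7.15274472e-06,
        1.47597857e+00, -1.18992096e-01]), 'joint_vel': array([-0.0011097 , -0.00120143, -0.00163219,  0.00025859,  0.00015357,
       -0.00038211]), 'joint_efforts': array([ 3.22395772e-04, -3.93684447e+01, -3.70174026e+01, -8.20743981e-05,
        7.09510467e-03, -6.96211046e-06]), 'tool_pos': array([ 0.13927938, -0.60865713,  0.23006506]), 'tool_rot': array([-7.20941720e-04,  7.81967109e-01, -6.23318865e-01, -7.16525619e-04]), 'contact_force': array([ 0.53843074, -0.44245952, -0.16923026]), 'ft_torque': array([ 0.00598471, -0.00802395, -0.04941389]), 'gripper_width': 0.9990481576425984}
side [[586.37019437   0.         317.78599095]
 [  0.         586.37019437 233.6468281 ]
 [  0.           0.           1.        ]] [0.41168783 0.90218319 1.06430848] [-0.08350949 -0.03240985  0.35413872  0.93089287]
top [[513.26184      0.         313.66920919]
 [  0.         513.26184    237.36078727]
 [  0.           0.           1.        ]] [0.32458708 0.06965246 1.24318177] [ 0.7094536   0.07530097 -0.07316617 -0.69688741]
wrist [[388.95266754   0.         320.220956  ]
 [  0.         388.95266754 240.4098106 ]
 [  0.           0.           1.        ]] [ 0.2106041  -0.59243638  0.37211374] [ 0.77379261 -0.11302214  0.0919499  -0.61645455]
```

View pics/top0.png

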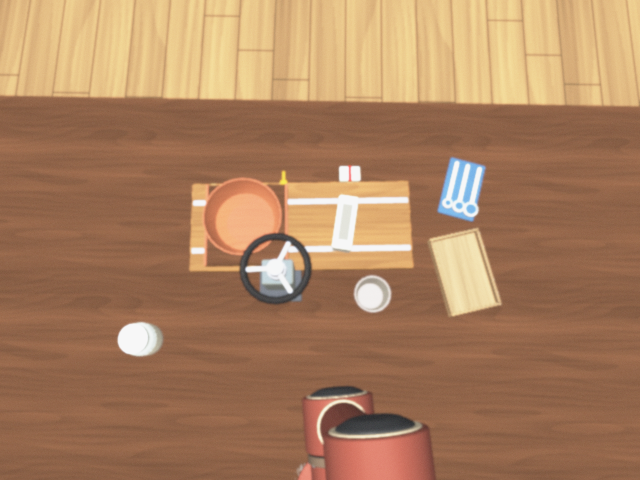

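View pics/side0.png

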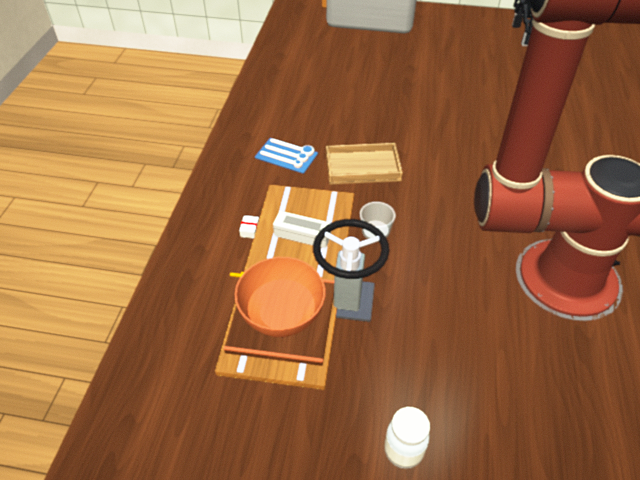

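View pics/wrist0.png

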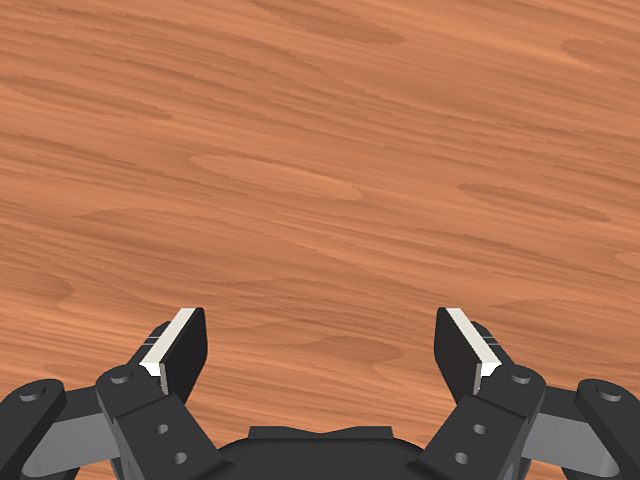

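The top view shows the case at about (345,222), the caddy at (464,272), the wheel at (275,268), the pointer at (283,178), the clip line at (350,174) and the cup at (372,294). Next I measure them.

```bash
cat > h.py <<'E'
from plant import manip
import cv2, numpy as np
from scipy.spatial.transform import Rotation as R
def rot(q): return R.from_quat([q[1],q[2],q[3],q[0]]).as_matrix()
def ray(f,u,v):
    K=f["K"]; d=np.array([(u-K[0,2])/K[0,0],-(v-K[1,2])/K[1,1],-1.0])
    Rm=np.array(f["rotation"]); Rm=rot(Rm) if Rm.shape==(4,) else Rm
    return np.array(f["xyz"]),Rm@d
def onplane(f,u,v,z):
    o,d=ray(f,u,v); return o+d*(z-o[2])/d[2]
def depthpt(f,u,v):
    o,d=ray(f,u,v); return o+d*f["z_map"][int(v),int(u)]
def project(f,p):
    Rm=rot(f["rotation"]); c=Rm.T@(np.array(p)-f["xyz"]); K=f["K"]
    return K[0,0]*c[0]/-c[2]+K[0,2], K[1,1]*(-c[1])/-c[2]+K[1,2]
def cloud(f):
    v,u=np.mgrid[0:480,0:640]; K=f["K"]
    d=np.stack([(u-K[0,2])/K[0,0],-(v-K[1,2])/K[1,1],-np.ones_like(u,float)],-1)
    return f["xyz"]+(d*f["z_map"][...,None])@rot(f["rotation"]).T
E
python3 - <<'E'
from h import *
np.set_printoptions(precision=4,suppress=True)
for n in("top","side"):
    f=manip.grab_frame(n); P=cloud(f); b=f["image"].astype(int); hsv=cv2.cvtColor(f["image"],cv2.COLOR_BGR2HSV)
    H,S,V=hsv[...,0].astype(int),hsv[...,1],hsv[...,2]
    ok=f["z_map"]>0
    X,Y,Z=P[...,0],P[...,1],P[...,2]
    tab=ok&(X>.3)&(X<.9)&(Y>-.6)&(Y<.6)
    print(n,"table z median",np.median(Z[tab]))
    def comp(name,m,zl,zh,z=None,minA=8):
        m=(m&ok&(Z>zl)&(Z<zh)&(X>.2)&(X<1)).astype(np.uint8)
        k,l,s,c=cv2.connectedComponentsWithStats(m)
        for i in range(1,k):
            if s[i,4]<minA: continue
            q=P[l==i]; cnt=max(cv2.findContours((l==i).astype(np.uint8),0,1)[0],key=len).reshape(-1,2)
            zz=np.median(q[:,2]) if z is None else z
            W=np.array([onplane(f,u,v,zz)[:2] for u,v in cnt])*1000
            r=cv2.minAreaRect(W.astype(np.float32))
            print(name,"px",c[i].round(1),"n",s[i,4],"zmed",np.median(q[:,2]).round(4),"mean",q.mean(0).round(4),"rect",np.round(r[0],1),np.round(r[1],1),round(r[2],1))
    comp("white",(S<50)&(V>150),.005,.09,None,20)
    comp("yellow",(H>18)&(H<32)&(S>180)&(V>160),.005,.09)
    comp("red",((H<6)|(H>174))&(S>150)&(V>120),.01,.035)
    comp("black",(V<60)&(S<90),.15,.21,None,100)
    comp("caddy",(H>10)&(H<28)&(S>40)&(S<140)&(V>140),.003,.05,None,400)
    comp("blue",(H>95)&(H<125)&(S>100),.003,.05,None,100)
E
```

```text
top table z median 0.0006114708485804865
white px [462.2 190.1] n 828 zmed 0.0156 mean [ 0.7143 -0.2927  0.0148] rect [ 718.7 -299.1] [ 87.5 132.8] 71.8
white px [343.5 173.8] n 143 zmed 0.0228 mean [0.749  0.0041 0.0223] rect [748.2   4.1] [36.9 22.5] 0.4
white px [355.  173.5] n 123 zmed 0.0231 mean [ 0.7498 -0.0244  0.0231] rect [749.9 -24.5] [34.3 20. ] 0.2
white px [349.2 222.4] n 2283 zmed 0.0235 mean [ 0.6202 -0.0095  0.0404] rect [623.1  -7.3] [141.7 296.8] 2.2
white px [198.7 202.5] n 70 zmed 0.0203 mean [0.6686 0.3614 0.0209] rect [668.8 361. ] [12.8 29.8] 1.0
white px [276.5 254.1] n 29 zmed 0.0404 mean [0.539  0.1633 0.0401] rect [540.4 161.8] [16.2 61. ] 40.5
white px [291.9 249.2] n 53 zmed 0.0202 mean [0.5552 0.128  0.0208] rect [554.  126.2] [21.8 17.5] 65.3
white px [197.3 250.4] n 78 zmed 0.0205 mean [0.5481 0.3569 0.021 ] rect [548.1 356.7] [12.3 31.8] 1.0
white px [372.8 292.8] n 724 zmed 0.0336 mean [ 0.452  -0.0659  0.0329] rect [450.4 -63.1] [82.3 82.8] 1.0
white px [150.7 339.5] n 432 zmed 0.0688 mean [0.3345 0.4387 0.0628] rect [334.7 445.1] [64.  71.3] 87.7

[... 2246 characters left out ...]
.5461 0.3522 0.0215] rect [546.1 352.1] [13.3 38. ] 2.2
white px [403.7 450.5] n 872 zmed 0.065 mean [0.3373 0.4899 0.0609] rect [335.8 482.9] [74.3 72.1] 84.2
yellow px [236.2 274. ] n 42 zmed 0.0367 mean [0.7325 0.1518 0.0359] rect [731.2 152.7] [29.1 13. ] 22.4
red px [248.5 223.1] n 18 zmed 0.0248 mean [ 0.7485 -0.0116  0.0249] rect [748.2 -11.3] [38.1  5.1] 0.1
black px [351.7 249.8] n 1097 zmed 0.1871 mean [0.4795 0.1626 0.1868] rect [482.1 158.6] [146.3 146.7] 38.6
caddy px [362.6 161.3] n 1797 zmed 0.0082 mean [ 0.5075 -0.2971  0.0128] rect [ 508.  -311.8] [194.7 128.1] 14.1
blue px [283.7 157.4] n 489 zmed 0.0082 mean [ 0.7219 -0.2799  0.0084] rect [ 718.7 -289.1] [ 89.9 151.1] 77.3
```

Run:
```python
from h import *
np.set_printoptions(precision=4,suppress=True)
for n in("top","side"):
    f=manip.grab_frame(n); P=cloud(f); hsv=cv2.cvtColor(f["image"],cv2.COLOR_BGR2HSV).astype(int)
    H,S,V=hsv[...,0],hsv[...,1],hsv[...,2]; X,Y,Z=P[...,0],P[...,1],P[...,2]; ok=f["z_map"]>0
    m=ok&(Z>.055)&(Z<.08)&(abs(X-.62)<.1)&(abs(Y+.01)<.06)&(Y<.045)
    q=P[m]; r=cv2.minAreaRect((q[:,:2]*1000).astype(np.float32)); print(n,"case",m.sum(),r,np.median(q[:,2]))
    m=ok&(Z>.022)&(Z<.045)&(abs(X-.51)<.13)&(abs(Y+.29)<.1)
    q=P[m]; r=cv2.minAreaRect((q[:,:2]*1000).astype(np.float32)); print("caddy",m.sum(),r,np.median(q[:,2]))
    m=ok&(V<90)&(S<120)&(Z>.16)&(Z<.2)&(abs(X-.48)<.1)&(abs(Y-.16)<.1)
    cnt=np.argwhere(m)[:,::-1]; W=np.array([onplane(f,u,v,.180)[:2] for u,v in cnt])*1000
    A=np.c_[2*W,np.ones(len(W))]; s=np.linalg.lstsq(A,(W**2).sum(1),rcond=None)[0]
    (c,rr)=cv2.minEnclosingCircle(W.astype(np.float32)); print("wheel",m.sum(),s[:2],np.sqrt(s[2]+s[:2]@s[:2]),c,rr)
    # spokes
    m=ok&(Z>.17)&(V>90)&(np.hypot(X-.48,Y-.16)<.058)&(np.hypot(X-.48,Y-.16)>.03)
    W=np.array([onplane(f,u,v,.180)[:2] for v,u in np.argwhere(m)])-np.array(c)/1000
    a=np.degrees(np.arctan2(W[:,1],W[:,0])); print("spokes",np.histogram(a,36,(-180,180)))
    m=(H>18)&(H<34)&(S>130)&(V>150)&(X>.70)&(X<.76)&(Y>.1)&(Y<.2)
    print("pointer",[onplane(f,u,v,.036)[:2] for u,v in [np.argwhere(m)[:,::-1].mean(0)]],m.sum())
    m=ok&((H<8)|(H>172))&(S>100)&(X>.72)&(X<.77)&(abs(Y+.01)<.03)
    print("mark",[onplane(f,u,v,.024)[:2] for u,v in [np.argwhere(m)[:,::-1].mean(0)]],m.sum())
    I=cv2.resize(f["image"][150:350,180:520] if n=="top" else f["image"][120:400,200:420],None,fx=2.3 if n=="top" else 2.1,fy=2.3 if n=="top" else 2.1); cv2.imwrite(f"pics/{n}z.png",I)
```

```text
top case 1036 ((615.60595703125, 2.674835205078125), (45.924285888671875, 130.3050994873047), 82.36436462402344) 0.06456817150618621
caddy 744 ((508.499755859375, -285.74365234375), (190.45387268066406, 124.18499755859375), 13.676919937133789) 0.02818392143295223
wheel 1146 [484.8376 153.984 ] 67.8490349208655 (484.5725402832031, 154.43345642089844) 74.4990005493164
spokes (array([ 1,  2, 12, 48,  7,  0,  0,  0,  0,  0,  0,  0,  0,  0, 14, 42,  8,
        0,  0,  0,  0,  0,  0,  1,  1,  1, 15, 53,  5,  2,  3,  0,  1,  2,
        2,  1]), array([-180., -170., -160., -150., -140., -130., -120., -110., -100.,
        -90.,  -80.,  -70.,  -60.,  -50.,  -40.,  -30.,  -20.,  -10.,
          0.,   10.,   20.,   30.,   40.,   50.,   60.,   70.,   80.,
         90.,  100.,  110.,  120.,  130.,  140.,  150.,  160.,  170.,
        180.]))
pointer [array([0.7289, 0.1535])] 71
mark [array([ 0.7473, -0.0104])] 22
side case 812 ((615.0059814453125, 1.79241943359375), (53.753273010253906, 127.2049789428711), 84.00836944580078) 0.06542549811086279
caddy 674 ((507.30535888671875, -286.3844299316406), (190.47640991210938, 132.16831970214844), 14.813396453857422) 0.029025210468636597
wheel 1256 [482.9576 152.2823] 68.17358358339678 (483.590576171875, 152.09042358398438) 77.40994262695312
spokes (array([ 0,  0, 16, 41,  9,  0,  0,  0,  0,  0,  0,  0,  0,  0, 17, 36, 11,
        0,  0,  0,  0,  0,  0,  0,  2,  2, 14, 39,  6,  4,  1,  0,  1,  1,
        0,  0]), array([-180., -170., -160., -150., -140., -130., -120., -110., -100.,
        -90.,  -80.,  -70.,  -60.,  -50.,  -40.,  -30.,  -20.,  -10.,
          0.,   10.,   20.,   30.,   40.,   50.,   60.,   70.,   80.,
         90.,  100.,  110.,  120.,  130.,  140.,  150.,  160.,  170.,
        180.]))
pointer [array([0.7327, 0.1515])] 52
mark [array([ 0.7483, -0.0125])] 32
```

View pics/topz.png

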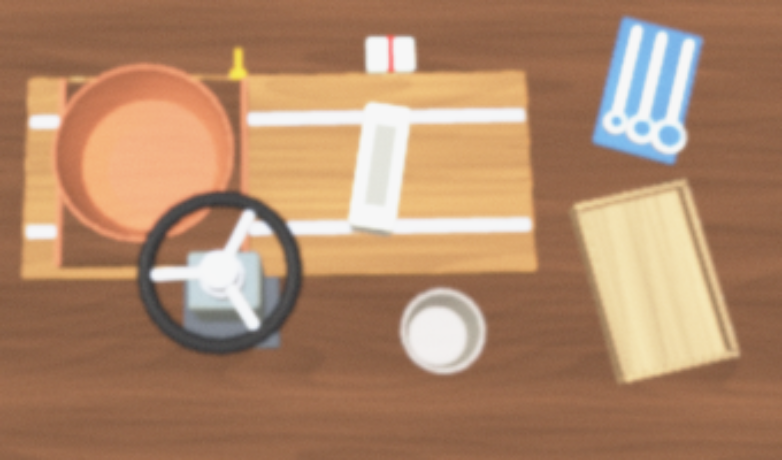

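```bash
cat > go.py <<'E'
import sys
from h import *
# usage: x y z jawangle_deg : prints needed tool-frame shift/turn for tool pointing straight down
def delta(x,y,z,ang):
    s=manip.state(); Rm=rot(s["tool_rot"]); p=np.array(s["tool_pos"])
    a=np.radians(ang); xx=np.array([np.cos(a),np.sin(a),0]); zz=np.array([0,0,-1.]); T=np.c_[xx,np.cross(zz,xx),zz]
    best=min((T,T@np.diag([-1,-1,1])),key=lambda t:R.from_matrix(Rm.T@t).magnitude())
    return Rm.T@(np.array([x,y,z])-p), R.from_matrix(Rm.T@best).as_rotvec()
if __name__=="__main__":
    d,r=delta(*map(float,sys.argv[1:5])); s=manip.state()
    print("t",round(s["time"],2),"pos",s["tool_pos"].round(4),"F",s["contact_force"].round(1),"w",round(s["gripper_width"],3),"j6",s["joint_pos"][5].round(2))
    print("d",d.round(4),"a",r.round(4),"rows>=",max(np.linalg.norm(d)/.0625,np.degrees(np.linalg.norm(r))/10.7).round(1))
E
python3 go.py .6153 .0023 .13 -97.6
```

```text
t 0.35 pos [ 0.1393 -0.6091  0.231 ] F [-0.3  0.1  0.1] w 0.997 j6 -0.12
d [-0.4899 -0.6003  0.1013] a [0.     0.0004 0.3574] rows>= 12.5
```

```bash
python3 -m handwheel '[{"dx":-0.49,"dy":-0.6,"dz":0.05,"az":0.357},{"dx":-0.49,"dy":-0.6,"dz":0.05,"az":0.357},{"dx":-0.49,"dy":-0.6,"dz":0.05,"az":0.357},{"dx":-0.49,"dy":-0.6,"dz":0.05,"az":0.357},{"dx":-0.49,"dy":-0.6,"dz":0.05,"az":0.357}]' 0; python3 go.py .6153 .0023 .13 -97.6
```

```text
t 0.35 pos [ 0.1393 -0.6091  0.231 ] F [-0.3  0.1  0.1] w 0.997 j6 -0.12
d [-0.4899 -0.6003  0.1013] a [0.     0.0004 0.3574] rows>= 12.5invalid input at $[0]: expected keys dx, dy, dz, ax, ay, az
```

All six keys are needed.

```bash
python3 -m handwheel '[{"dx":-0.49,"dy":-0.6,"dz":0.05,"ax":0,"ay":0,"az":0.357},{"dx":-0.49,"dy":-0.6,"dz":0.05,"ax":0,"ay":0,"az":0.357},{"dx":-0.49,"dy":-0.6,"dz":0.05,"ax":0,"ay":0,"az":0.357},{"dx":-0.49,"dy":-0.6,"dz":0.05,"ax":0,"ay":0,"az":0.357},{"dx":-0.49,"dy":-0.6,"dz":0.05,"ax":0,"ay":0,"az":0.357}]' 0; python3 go.py .6153 .0023 .13 -97.6
```

```text
time: 0.98
tool_pos: [0.3318, -0.3615, 0.2113]
tool_rot: [0.0, -0.659, 0.752, -0.0]
contact_force: [0.0, -0.3, -0.6]
gripper_width: 1.005
t 0.97 pos [ 0.3318 -0.3615  0.2113] F [ 0.  -0.3 -0.6] w 1.005 j6 0.72
d [-0.3982 -0.2329  0.0812] a [-0.0008 -0.0006 -0.0001] rows>= 7.5
```

```bash
python3 -m handwheel '[{"dx":-0.398,"dy":-0.233,"dz":0.08,"ax":0,"ay":0,"az":0},{"dx":-0.398,"dy":-0.233,"dz":0.08,"ax":0,"ay":0,"az":0},{"dx":-0.398,"dy":-0.233,"dz":0.08,"ax":0,"ay":0,"az":0},{"dx":-0.398,"dy":-0.233,"dz":0.08,"ax":0,"ay":0,"az":0},{"dx":-0.398,"dy":-0.233,"dz":0.08,"ax":0,"ay":0,"az":0}]'; python3 go.py .6153 .0023 .13 -97.6
```

```text
time: 1.6
tool_pos: [0.5212, -0.1184, 0.1578]
tool_rot: [0.0, -0.659, 0.752, -0.001]
contact_force: [-0.3, -0.3, 0.5]
gripper_width: 0.995
t 1.6 pos [ 0.5212 -0.1184  0.1578] F [-0.3 -0.3  0.5] w 0.995 j6 1.34
d [-0.1321 -0.0774  0.0279] a [-0.0011 -0.0004  0.0007] rows>= 2.5
```

```bash
python3 -m handwheel '[{"dx":-0.132,"dy":-0.077,"dz":0.03,"ax":0,"ay":0,"az":0},{"dx":-0.132,"dy":-0.077,"dz":0.03,"ax":0,"ay":0,"az":0},{"dx":-0.132,"dy":-0.077,"dz":0.03,"ax":0,"ay":0,"az":0},{"dx":-0.132,"dy":-0.077,"dz":0.03,"ax":0,"ay":0,"az":0}]'; python3 go.py .6153 .0023 .03 -97.6
python3 - <<'E'
from h import *
f=manip.grab_frame("wrist"); cv2.imwrite("pics/w1.png",f["image"])
E
```

```text
time: 2.1
tool_pos: [0.6141, 0.0022, 0.1269]
tool_rot: [-0.0, -0.66, 0.751, 0.001]
contact_force: [-0.8, -0.9, -0.4]
gripper_width: 1.0
t 2.1 pos [0.6141 0.0022 0.1269] F [-0.8 -0.9 -0.4] w 1.0 j6 1.58
d [-0.0002 -0.0013  0.0969] a [ 0.0014 -0.      0.0036] rows>= 1.6
```

View pics/w1.png

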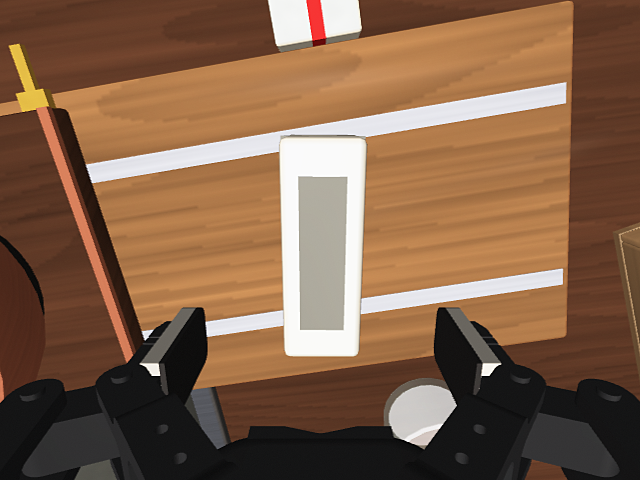

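Run:
```python
from h import *
f=manip.grab_frame("wrist"); s=manip.state()
print(f["xyz"],rot(f["rotation"])[:,2],s["tool_pos"],project(f,s["tool_pos"]))
p=s["tool_pos"].copy();p[2]=.065; print(project(f,p))
for px in((323,137),(322,355),(280,240),(362,240)): print(onplane(f,*px,.065))
t=manip.grab_frame("top"); cv2.imwrite("pics/t1.png",t["image"][100:400,150:550])
```

```text
[ 0.68637842 -0.00842178  0.2691674 ] [ 0.28733544 -0.03847329  0.95705703] [6.13488497e-01 2.40875971e-04 1.27670003e-01] (np.float64(322.7149562360351), np.float64(312.9537333568031))
(np.float64(322.11676920983336), np.float64(260.259786080692))
[ 0.67927767 -0.00874452  0.065     ]
[0.55345139 0.00809902 0.065     ]
[0.62817681 0.02162346 0.065     ]
[ 0.62234166 -0.02295622  0.065     ]
```

View pics/t1.png

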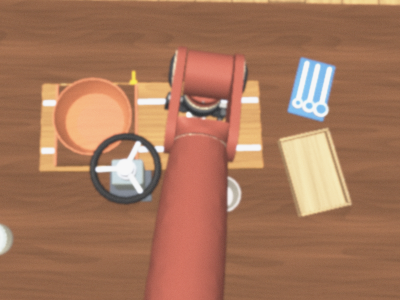

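The wrist view puts the case midpoint at (0.616, 0.000), against (0.615, 0.002) before. The jaws straddle it evenly, so I go down.

```bash
python3 -m handwheel '[{"dx":0,"dy":-0.002,"dz":0.06,"ax":0,"ay":0,"az":0},{"dx":0,"dy":-0.002,"dz":0.096,"ax":0,"ay":0,"az":0},{"dx":0,"dy":-0.002,"dz":0.096,"ax":0,"ay":0,"az":0}]'; python3 -m handwheel '[{"dx":0,"dy":0,"dz":0,"ax":0,"ay":0,"az":0},{"dx":0,"dy":0,"dz":0,"ax":0,"ay":0,"az":0},{"dx":0,"dy":0,"dz":0,"ax":0,"ay":0,"az":0},{"dx":0,"dy":0,"dz":0,"ax":0,"ay":0,"az":0},{"dx":0,"dy":0,"dz":0,"ax":0,"ay":0,"az":0}]' 255; python3 go.py .6153 .0023 .13 -97.6
```

```text
time: 2.62
tool_pos: [0.6123, -0.0007, 0.0285]
tool_rot: [-0.002, -0.658, 0.753, 0.003]
contact_force: [-0.0, -0.1, 0.6]
gripper_width: 0.998
time: 3.25
tool_pos: [0.6179, -0.0001, 0.0349]
tool_rot: [0.002, -0.659, 0.752, -0.002]
contact_force: [-0.4, -0.3, 6.8]
gripper_width: 0.526
t 3.25 pos [ 6.179e-01 -1.000e-04  3.490e-02] F [-0.4 -0.3  6.8] w 0.526 j6 1.58
d [-0.0021  0.0025 -0.0951] a [-0.0049 -0.0001  0.0003] rows>= 1.5
```

```bash
python3 -m handwheel '[{"dx":0,"dy":0,"dz":-0.05,"ax":0,"ay":0,"az":0},{"dx":0,"dy":0,"dz":-0.1,"ax":0,"ay":0,"az":0},{"dx":0,"dy":0,"dz":-0.1,"ax":0,"ay":0,"az":0}]' 255; python3 go.py .508 -.286 .13 -76
python3 - <<'E'
from h import *
f=manip.grab_frame("wrist"); cv2.imwrite("pics/w2.png",f["image"])
E
```

```text
time: 3.62
tool_pos: [0.6192, -0.0001, 0.1378]
tool_rot: [0.004, -0.659, 0.752, -0.004]
contact_force: [0.7, -0.2, -2.9]
gripper_width: 0.528
t 3.62 pos [ 6.192e-01 -1.000e-04  1.378e-01] F [ 0.7 -0.2 -2.9] w 0.528 j6 1.58
d [0.298  0.0727 0.007 ] a [-0.0107 -0.0019 -0.3763] rows>= 4.9
```

View pics/w2.png

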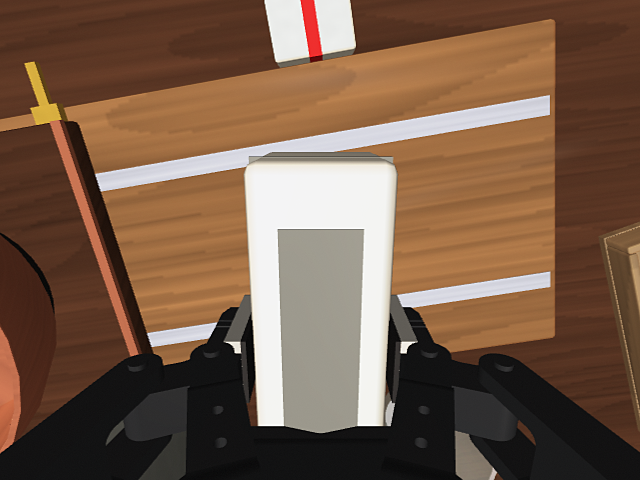

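The case is in the grip and off the track, lid edge near row 160. I carry it to the caddy.

```bash
python3 -m handwheel '[{"dx":0.298,"dy":0.071,"dz":0,"ax":0,"ay":0,"az":-0.376},{"dx":0.298,"dy":0.071,"dz":0,"ax":0,"ay":0,"az":-0.376},{"dx":0.298,"dy":0.071,"dz":0,"ax":0,"ay":0,"az":-0.376},{"dx":0.298,"dy":0.071,"dz":0,"ax":0,"ay":0,"az":-0.376},{"dx":0.298,"dy":0.071,"dz":0,"ax":0,"ay":0,"az":-0.376}]'; python3 -m handwheel '[{"dx":0,"dy":0,"dz":0,"ax":0,"ay":0,"az":0},{"dx":0,"dy":0,"dz":0,"ax":0,"ay":0,"az":0},{"dx":0,"dy":0,"dz":0,"ax":0,"ay":0,"az":0}]';python3 go.py .508 -.286 .045 -76
python3 - <<'E'
from h import *
f=manip.grab_frame("wrist"); cv2.imwrite("pics/w3.png",f["image"])
E
```

```text
time: 4.3
tool_pos: [0.5039, -0.2854, 0.1286]
tool_rot: [0.0, 0.788, -0.616, -0.002]
contact_force: [1.1, 0.4, -3.4]
gripper_width: 0.53
time: 4.68
tool_pos: [0.5063, -0.2833, 0.1304]
tool_rot: [-0.0, 0.788, -0.615, -0.001]
contact_force: [-0.4, 0.1, -3.9]
gripper_width: 0.529
t 4.67 pos [ 0.5063 -0.2833  0.1304] F [-0.4  0.1 -3.9] w 0.529 j6 0.69
d [ 0.0032 -0.0011  0.0854] a [0.0013 0.0019 0.0013] rows>= 1.4
```

View pics/w3.png

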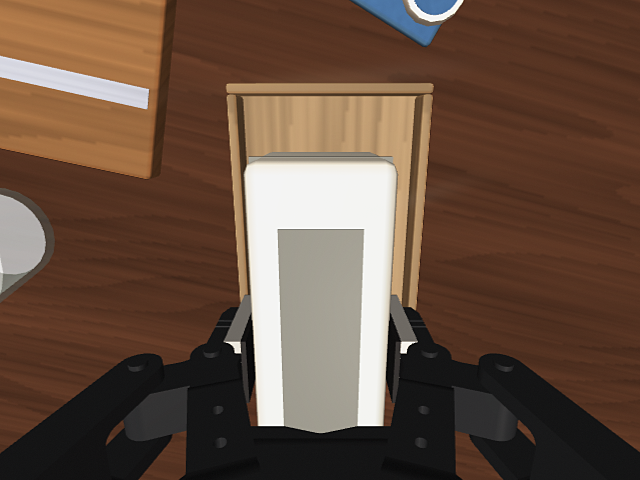

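```bash
python3 -m handwheel '[{"dx":0.005,"dy":-0.001,"dz":0.04,"ax":0,"ay":0,"az":0},{"dx":0.005,"dy":-0.001,"dz":0.08,"ax":0,"ay":0,"az":0},{"dx":0.005,"dy":-0.001,"dz":0.1,"ax":0,"ay":0,"az":0},{"dx":0.005,"dy":-0.001,"dz":0.106,"ax":0,"ay":0,"az":0},{"dx":0.005,"dy":-0.001,"dz":0.106,"ax":0,"ay":0,"az":0}]'; python3 go.py .508 -.286 .02 -76
python3 - <<'E'
from h import *
f=manip.grab_frame("side"); cv2.imwrite("pics/s4.png",cv2.resize(f["image"][100:260,240:460],None,fx=3,fy=3))
E
```

```text
time: 5.35
tool_pos: [0.5094, -0.2898, 0.0267]
tool_rot: [-0.0, 0.788, -0.616, 0.001]
contact_force: [-0.3, -0.0, -2.6]
gripper_width: 0.526
t 5.35 pos [ 0.5094 -0.2898  0.0267] F [-0.3 -0.  -2.6] w 0.526 j6 0.68
d [-0.004   0.0004  0.0067] a [-0.0009 -0.0011 -0.    ] rows>= 0.1
```

View pics/s4.png

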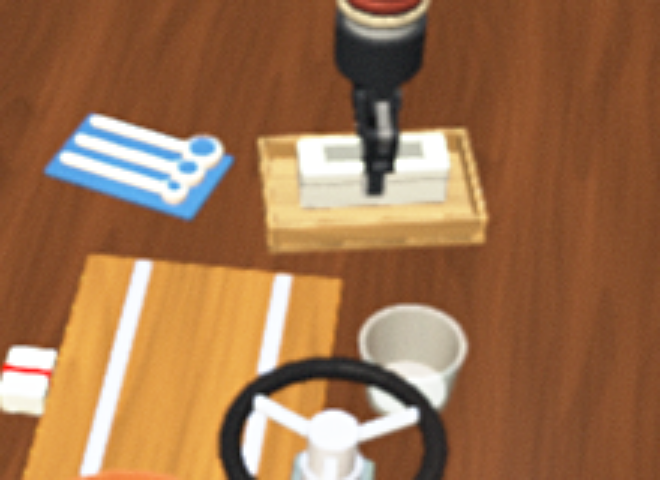

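Centred in the caddy, still hanging (the force still shows its weight). I lower it to contact.

```bash
python3 -m handwheel '[{"dx":0,"dy":0,"dz":0.004,"ax":0,"ay":0,"az":0},{"dx":0,"dy":0,"dz":0.006,"ax":0,"ay":0,"az":0},{"dx":0,"dy":0,"dz":0.006,"ax":0,"ay":0,"az":0}]'; python3 go.py .508 -.286 .02 -76
```

```text
time: 5.78
tool_pos: [0.5091, -0.2901, 0.021]
tool_rot: [-0.0, 0.788, -0.616, 0.001]
contact_force: [-2.3, 0.1, 2.7]
gripper_width: 0.529
t 5.78 pos [ 0.5091 -0.2901  0.021 ] F [-2.3  0.1  2.7] w 0.529 j6 0.68
d [-0.0043  0.0001  0.001 ] a [-0.0009 -0.0011 -0.0006] rows>= 0.1
```

```bash
python3 -m handwheel '[{"dx":0,"dy":0,"dz":0,"ax":0,"ay":0,"az":0},{"dx":0,"dy":0,"dz":0,"ax":0,"ay":0,"az":0},{"dx":0,"dy":0,"dz":0,"ax":0,"ay":0,"az":0}]' 85; python3 -m handwheel '[{"dx":0,"dy":0,"dz":-0.03,"ax":0,"ay":0,"az":0},{"dx":0,"dy":0,"dz":-0.08,"ax":0,"ay":0,"az":0},{"dx":0,"dy":0,"dz":-0.14,"ax":0,"ay":0,"az":0},{"dx":0,"dy":0,"dz":-0.2,"ax":0,"ay":0,"az":0},{"dx":0,"dy":0,"dz":-0.24,"ax":0,"ay":0,"az":0}]'; python3 go.py .484 .153 .26 -76;  python3 - <<'E'
from h import *
f=manip.grab_frame("wrist"); cv2.imwrite("pics/w5.png",f["image"])
f=manip.grab_frame("side"); P=cloud(f)
cv2.imwrite("pics/s5.png",cv2.resize(f["image"][100:260,240:460],None,fx=3,fy=3))
X,Y,Z=P[...,0],P[...,1],P[...,2]
m=(Z>.044)&(Z<.07)&(abs(X-.51)<.1)&(abs(Y+.29)<.07); q=P[m]
print(cv2.minAreaRect((q[:,:2]*1000).astype(np.float32)),np.percentile(q[:,2],[10,50,90]))
E
```

```text
time: 6.15
tool_pos: [0.5087, -0.2897, 0.0198]
tool_rot: [-0.0, 0.788, -0.616, 0.0]
contact_force: [0.7, -0.7, 0.1]
gripper_width: 0.669
time: 6.78
tool_pos: [0.5093, -0.29, 0.2638]
tool_rot: [-0.0, 0.788, -0.616, 0.002]
contact_force: [0.4, -0.7, -0.5]
gripper_width: 0.671
t 6.78 pos [ 0.5093 -0.29    0.2638] F [ 0.4 -0.7 -0.5] w 0.671 j6 0.68
d [-0.436  -0.0824  0.0025] a [-0.0028 -0.0035 -0.0005] rows>= 7.1
((506.1558532714844, -290.33880615234375), (130.50657653808594, 56.626285552978516), 13.111794471740723) [0.04718448 0.05147404 0.05458199]
```

View pics/w5.png

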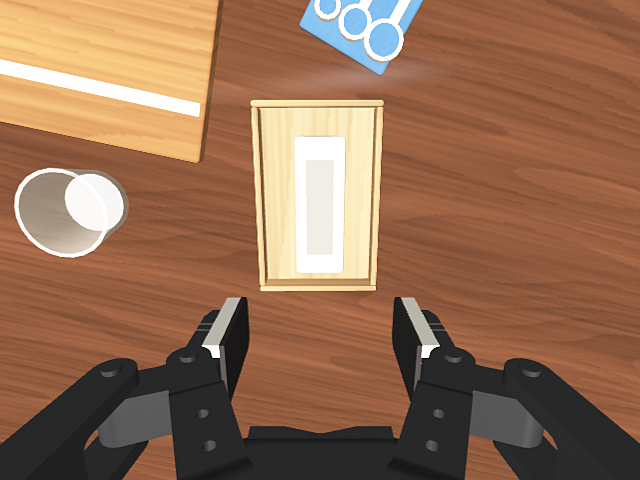

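The case lies flat, lid up and centred in the caddy (lid at about z 0.051). Now the wheel: I grip the rim midway between spokes at world angle 35°, tool x outward, fingers partly open.

```bash
python3 go.py .5397 .192 .26 35; python3 go.py .5397 .192 .26 -76;python3 -m handwheel '[{"dx":-0.46,"dy":-0.14,"dz":-0.01,"ax":0,"ay":0,"az":-0.9},{"dx":-0.46,"dy":-0.14,"dz":-0.01,"ax":0,"ay":0,"az":-0.9},{"dx":-0.46,"dy":-0.14,"dz":-0.01,"ax":0,"ay":0,"az":-0.9},{"dx":-0.46,"dy":-0.14,"dz":-0.01,"ax":0,"ay":0,"az":-0.9},{"dx":-0.46,"dy":-0.14,"dz":-0.01,"ax":0,"ay":0,"az":-0.9}]' 130;python3 go.py .5397 .192 .27 35
```

```text
t 6.88 pos [ 0.5109 -0.2913  0.2671] F [ 0.2  0.5 -0.2] w 0.665 j6 0.68
d [-0.4621 -0.1446  0.004 ] a [-0.012  -0.0035  1.2038] rows>= 7.7
t 6.88 pos [ 0.5109 -0.2913  0.2671] F [ 0.2  0.5 -0.2] w 0.665 j6 0.68
d [-0.4621 -0.1446  0.004 ] a [-0.0075 -0.0092 -0.0005] rows>= 7.7
time: 7.5
tool_pos: [0.524, 0.0244, 0.265]
tool_rot: [0.0, 0.978, -0.209, -0.001]
contact_force: [0.7, 0.2, 0.6]
gripper_width: 0.494
t 7.5 pos [0.524  0.0244 0.265 ] F [0.7 0.2 0.6] w 0.494 j6 0.33
d [-0.0544 -0.1593 -0.005 ] a [-3.000e-04  1.300e-03 -1.033e+00] rows>= 5.5
```

```bash
python3 -m handwheel '[{"dx":-0.054,"dy":-0.159,"dz":-0.005,"ax":0,"ay":0,"az":-1.033},{"dx":-0.054,"dy":-0.159,"dz":-0.005,"ax":0,"ay":0,"az":-1.033},{"dx":-0.054,"dy":-0.159,"dz":-0.005,"ax":0,"ay":0,"az":-1.033},{"dx":-0.054,"dy":-0.159,"dz":-0.005,"ax":0,"ay":0,"az":-1.033},{"dx":-0.054,"dy":-0.159,"dz":-0.005,"ax":0,"ay":0,"az":-1.033}]';python3 go.py .5397 .192 .27 35
```

```text
time: 8.12
tool_pos: [0.5408, 0.1903, 0.2695]
tool_rot: [-0.0, 0.967, 0.256, -0.001]
contact_force: [0.8, 0.1, 0.4]
gripper_width: 0.492
t 8.12 pos [0.5408 0.1903 0.2695] F [0.8 0.1 0.4] w 0.492 j6 -0.31
d [-0.0001 -0.002  -0.0005] a [-0.0008  0.0023 -0.0925] rows>= 0.5
```

```bash
python3 -m handwheel '[{"dx":0,"dy":-0.001,"dz":0,"ax":0,"ay":0,"az":-0.092},{"dx":0,"dy":-0.001,"dz":0.03,"ax":0,"ay":0,"az":-0.092},{"dx":0,"dy":-0.001,"dz":0.05,"ax":0,"ay":0,"az":-0.092},{"dx":0,"dy":-0.001,"dz":0.05,"ax":0,"ay":0,"az":-0.092}]';python3 go.py .5397 .192 .162 35;  python3 - <<'E'
from h import *
f=manip.grab_frame("wrist"); cv2.imwrite("pics/w6.png",f["image"])
P=cloud(f); hsv=cv2.cvtColor(f["image"],cv2.COLOR_BGR2HSV)
m=(abs(P[...,2]-.183)<.012)&(hsv[...,2]<90)&(np.hypot(P[...,0]-.484,P[...,1]-.153)<.085)&(np.hypot(P[...,0]-.484,P[...,1]-.153)>.05)
q=P[m]; print(m.sum(),np.percentile(q[:,2],[5,50,95]))
W=q[:,:2]; A=np.c_[2*W,np.ones(len(W))]; s=np.linalg.lstsq(A,(W**2).sum(1),rcond=None)[0]; print(s[:2],np.sqrt(s[2]+s[:2]@s[:2]))
print(project(f,manip.state()["tool_pos"]))
E
```

```text
time: 8.62
tool_pos: [0.5393, 0.19, 0.2178]
tool_rot: [-0.0, 0.955, 0.297, -0.003]
contact_force: [-0.3, 0.0, -0.2]
gripper_width: 0.488
t 8.62 pos [0.5393 0.19   0.2178] F [-0.3  0.  -0.2] w 0.488 j6 -0.39
d [ 0.0018 -0.0013  0.0558] a [-0.0023  0.0055 -0.0084] rows>= 0.9
23496 [0.1806275  0.18602151 0.18774423]
[0.48482062 0.15637513] 0.06614431857983233
(np.float64(322.94132878841543), np.float64(317.6469004799684))
```

View pics/w6.png

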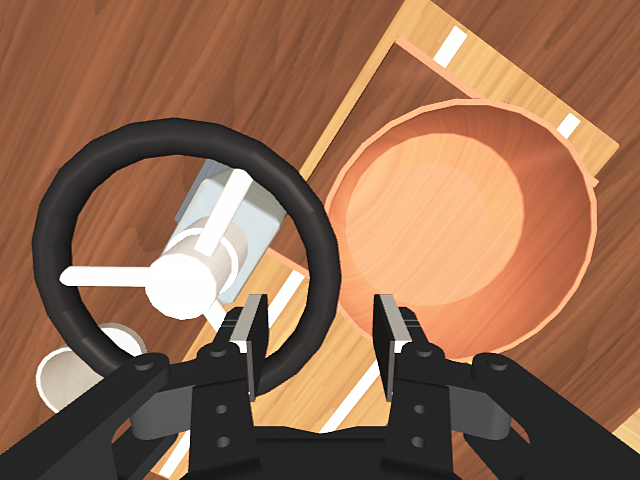

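Run:
```python
from h import *
f=manip.grab_frame("wrist"); s=manip.state(); p=s["tool_pos"].copy(); Rm=rot(s["tool_rot"]); I=f["image"].copy()
for k in(-1,0,1):
  for z in (.180,.188):
    q=p+Rm@[k*.02,0,0]; q[2]=z; u=project(f,q); print(k,z,u); cv2.circle(I,tuple(int(a) for a in u),3,(0,255,0),-1)
cv2.imwrite("pics/w7.png",I)
```

```text
-1 0.18 (np.float64(282.2806517445002), np.float64(277.7988898689798))
-1 0.188 (np.float64(280.70693807347), np.float64(284.08588281078426))
0 0.18 (np.float64(322.07979166117883), np.float64(277.8282721900211))
0 0.188 (np.float64(322.12998838582547), np.float64(284.1174262002704))
1 0.18 (np.float64(361.8906355985923), np.float64(277.85766315173385))
1 0.188 (np.float64(363.5657174643459), np.float64(284.1489792445565))
```

View pics/w7.png

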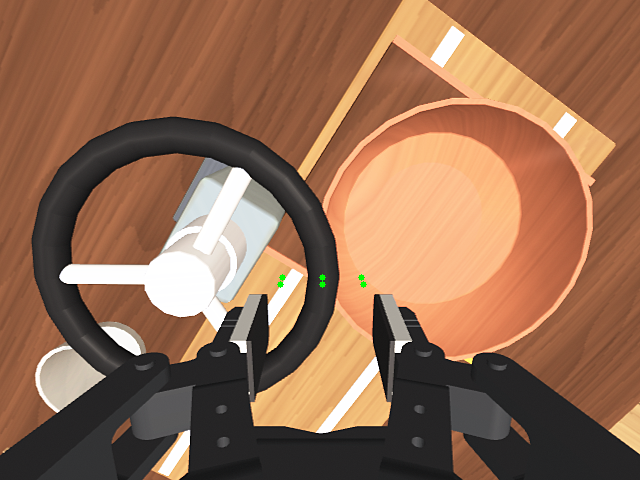

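The projected grasp point falls on the rim at (322,280), with both finger columns clear of it. I go down and close.

```bash
python3 -m handwheel '[{"dx":0.001,"dy":0,"dz":0.03,"ax":0,"ay":0,"az":0},{"dx":0.001,"dy":0,"dz":0.055,"ax":0,"ay":0,"az":0},{"dx":0.001,"dy":0,"dz":0.055,"ax":0,"ay":0,"az":0}]'; python3 -m handwheel '[{"dx":0,"dy":0,"dz":0,"ax":0,"ay":0,"az":0},{"dx":0,"dy":0,"dz":0,"ax":0,"ay":0,"az":0},{"dx":0,"dy":0,"dz":0,"ax":0,"ay":0,"az":0},{"dx":0,"dy":0,"dz":0,"ax":0,"ay":0,"az":0}]' 255; python3 go.py .5397 .192 .162 35
```

```text
time: 9.1
tool_pos: [0.541, 0.1908, 0.1651]
tool_rot: [-0.0, 0.955, 0.297, -0.001]
contact_force: [0.3, 0.3, 0.9]
gripper_width: 0.491
time: 9.6
tool_pos: [0.5413, 0.1901, 0.1686]
tool_rot: [0.001, 0.955, 0.296, -0.001]
contact_force: [-6.9, -4.0, 4.6]
gripper_width: 0.172
t 9.6 pos [0.5413 0.1901 0.1686] F [-6.9 -4.   4.6] w 0.172 j6 -0.39
d [-0.0003 -0.0025  0.0066] a [ 0.0009  0.0023 -0.009 ] rows>= 0.1
```

```bash
python3 -m handwheel '[{"dx":-0.0005,"dy":0.0081,"dz":0,"ax":0,"ay":0,"az":0.12},{"dx":-0.0019,"dy":0.016,"dz":0,"ax":0,"ay":0,"az":0.24},{"dx":-0.0043,"dy":0.0238,"dz":0,"ax":0,"ay":0,"az":0.36},{"dx":-0.0076,"dy":0.0312,"dz":0,"ax":0,"ay":0,"az":0.48},{"dx":-0.0118,"dy":0.0381,"dz":0,"ax":0,"ay":0,"az":0.6}]'; python3 go.py .5397 .192 .162 0.6
cat > ptr.py <<'E'
from h import *
import time
def gap(show=True):
    out=[]
    for n in("top","side"):
        f=manip.grab_frame(n); hsv=cv2.cvtColor(f["image"],cv2.COLOR_BGR2HSV).astype(int); H,S,V=hsv[...,0],hsv[...,1],hsv[...,2]
        P=cloud(f);X,Y,Z=P[...,0],P[...,1],P[...,2]
        m=(H>18)&(H<34)&(S>130)&(V>140)&(X>.715)&(X<.765)&(Y>-.1)&(Y<.2)&(Z>.026)
        k=((H<8)|(H>172))&(S>100)&(X>.72)&(X<.775)&(abs(Y+.01)<.03)&(Z<.045)
        if m.sum()<4 or k.sum()<4: print(n,"hidden",m.sum(),k.sum()); continue
        a=onplane(f,*np.argwhere(m)[:,::-1].mean(0),.036); b=onplane(f,*np.argwhere(k)[:,::-1].mean(0),.024)
        d=a-b; yw=np.radians(1.5); g=-np.sin(yw)*d[0]+np.cos(yw)*d[1]
        print(n,m.sum(),k.sum(),"ptr",a[:2].round(4),"mark",b[:2].round(4),"gap",round(g*1000,1))
if __name__=="__main__": gap()
E
python3 ptr.py
```

```text
time: 10.22
tool_pos: [0.5524, 0.153, 0.1686]
tool_rot: [-0.0, 1.0, -0.0, -0.002]
contact_force: [-10.0, 1.1, 6.5]
gripper_width: 0.165
t 10.22 pos [0.5524 0.153  0.1686] F [-10.    1.1   6.5] w 0.165 j6 0.14
d [-0.0127 -0.0389  0.0067] a [-0.0005  0.0033 -0.011 ] rows>= 0.7
top hidden 0 21
side 40 32 ptr [0.7352 0.1225] mark [ 0.7483 -0.0125] gap 135.3
```

The wheel turned 0.58 rad and the gap fell from 164 to 135 mm, as expected. I continue, with a slight radial relief.

```bash
python3 -m handwheel '[{"dx":-0.001,"dy":0.0081,"dz":0,"ax":0,"ay":0,"az":0.12},{"dx":-0.0029,"dy":0.016,"dz":0,"ax":0,"ay":0,"az":0.24},{"dx":-0.0053,"dy":0.0238,"dz":0,"ax":0,"ay":0,"az":0.36},{"dx":-0.0086,"dy":0.0312,"dz":0,"ax":0,"ay":0,"az":0.48},{"dx":-0.0128,"dy":0.0381,"dz":0,"ax":0,"ay":0,"az":0.6}]'; python3 go.py .484 .153 .162 -34; python3 ptr.py
```

```text
time: 10.95
tool_pos: [0.5408, 0.1153, 0.1687]
tool_rot: [-0.001, 0.955, -0.296, -0.0]
contact_force: [-5.7, 2.8, 3.2]
gripper_width: 0.166
t 10.95 pos [0.5408 0.1153 0.1687] F [-5.7  2.8  3.2] w 0.166 j6 0.67
d [-0.0682  0.001   0.0067] a [-0.0014  0.0006 -0.007 ] rows>= 1.1
top 48 21 ptr [0.7326 0.0948] mark [ 0.7473 -0.0103] gap 105.5
side 36 34 ptr [0.7362 0.0927] mark [ 0.7483 -0.0123] gap 105.3
```

```bash
python3 -m handwheel '[{"dx":-0.0005,"dy":0.0081,"dz":0,"ax":0,"ay":0,"az":0.12},{"dx":-0.0019,"dy":0.016,"dz":0,"ax":0,"ay":0,"az":0.24},{"dx":-0.0043,"dy":0.0238,"dz":0,"ax":0,"ay":0,"az":0.36},{"dx":-0.0076,"dy":0.0312,"dz":0,"ax":0,"ay":0,"az":0.48},{"dx":-0.0118,"dy":0.0381,"dz":0,"ax":0,"ay":0,"az":0.6}]'; python3 go.py .484 .153 .162 -68; python3 ptr.py
```

```text
time: 11.68
tool_pos: [0.51, 0.0905, 0.1686]
tool_rot: [-0.001, 0.825, -0.565, 0.0]
contact_force: [-2.7, 3.3, 2.5]
gripper_width: 0.17
t 11.68 pos [0.51   0.0905 0.1686] F [-2.7  3.3  2.5] w 0.17 j6 1.23
d [-0.0677  0.0016  0.0067] a [-0.0021  0.0008 -0.0135] rows>= 1.1
top 56 22 ptr [0.7311 0.0655] mark [ 0.7473 -0.0104] gap 76.3
side 32 31 ptr [0.7386 0.0637] mark [ 0.7484 -0.0125] gap 76.4
```

```bash
python3 -m handwheel '[{"dx":-0.0005,"dy":0.0081,"dz":0,"ax":0,"ay":0,"az":0.12},{"dx":-0.0019,"dy":0.016,"dz":0,"ax":0,"ay":0,"az":0.24},{"dx":-0.0043,"dy":0.0238,"dz":0,"ax":0,"ay":0,"az":0.36},{"dx":-0.0076,"dy":0.0312,"dz":0,"ax":0,"ay":0,"az":0.48},{"dx":-0.0118,"dy":0.0381,"dz":0,"ax":0,"ay":0,"az":0.6}]'; python3 go.py .484 .153 .162 -102; python3 ptr.py
```

```text
time: 12.4
tool_pos: [0.4707, 0.0872, 0.1686]
tool_rot: [0.001, -0.622, 0.783, -0.001]
contact_force: [-2.8, 0.9, 3.5]
gripper_width: 0.165
t 12.4 pos [0.4707 0.0872 0.1686] F [-2.8  0.9  3.5] w 0.165 j6 1.83
d [-0.0671  0.0019  0.0067] a [-0.0026  0.001  -0.0188] rows>= 1.1
top 54 22 ptr [0.7321 0.0358] mark [ 0.7473 -0.0104] gap 46.5
side 22 30 ptr [0.7382 0.0349] mark [ 0.7493 -0.0125] gap 47.7
```

```bash
python3 -m handwheel '[{"dx":-0.0005,"dy":0.0081,"dz":0,"ax":0,"ay":0,"az":0.12},{"dx":-0.0019,"dy":0.016,"dz":0,"ax":0,"ay":0,"az":0.24},{"dx":-0.0043,"dy":0.0238,"dz":0,"ax":0,"ay":0,"az":0.36},{"dx":-0.0076,"dy":0.0312,"dz":0,"ax":0,"ay":0,"az":0.48},{"dx":-0.0118,"dy":0.0381,"dz":0,"ax":0,"ay":0,"az":0.6}]'; python3 go.py .484 .153 .162 -137; python3 ptr.py
```

```text
time: 13.12
tool_pos: [0.436, 0.1069, 0.1686]
tool_rot: [0.001, -0.363, 0.932, -0.001]
contact_force: [-4.4, -1.4, 5.6]
gripper_width: 0.169
t 13.12 pos [0.436  0.1069 0.1686] F [-4.4 -1.4  5.6] w 0.169 j6 2.47
d [-0.0665  0.0015  0.0067] a [-0.002   0.0007 -0.0074] rows>= 1.1
top 19 22 ptr [0.7234 0.0059] mark [ 0.7473 -0.0104] gap 16.9
side 19 19 ptr [0.7402 0.0033] mark [ 0.7544 -0.0132] gap 16.9
```

```bash
python3 -m handwheel '[{"dx":-0.0005,"dy":0.0081,"dz":0,"ax":0,"ay":0,"az":0.12},{"dx":-0.0019,"dy":0.016,"dz":0,"ax":0,"ay":0,"az":0.24},{"dx":-0.0039,"dy":0.0225,"dz":0,"ax":0,"ay":0,"az":0.34},{"dx":-0.0039,"dy":0.0225,"dz":0,"ax":0,"ay":0,"az":0.34},{"dx":-0.0039,"dy":0.0225,"dz":0,"ax":0,"ay":0,"az":0.34}]'; python3 go.py .484 .153 .162 -156; python3 ptr.py
python3 - <<'E'
from h import *
a=manip.grab_frame("top")["image"][145:205,310:390]; b=manip.grab_frame("side")["image"][190:260,210:290]
cv2.imwrite("pics/z8.png",np.hstack([cv2.resize(a,(400,400),interpolation=cv2.INTER_NEAREST),cv2.resize(b,(400,400),interpolation=cv2.INTER_NEAREST)]))
E
```

```text
time: 13.85
tool_pos: [0.4231, 0.1267, 0.1686]
tool_rot: [-0.0, -0.202, 0.979, 0.0]
contact_force: [-7.9, 0.2, 8.0]
gripper_width: 0.167
t 13.85 pos [0.4231 0.1267 0.1686] F [-7.9  0.2  8. ] w 0.167 j6 2.86
d [-0.0664  0.0001  0.0066] a [ 0.0008 -0.     -0.0122] rows>= 1.1
top 27 4 ptr [ 0.7287 -0.0115] mark [ 0.7651 -0.0101] gap -0.5
side 16 24 ptr [ 0.74   -0.0112] mark [ 0.7534 -0.0127] gap 1.9
```

View pics/z8.png

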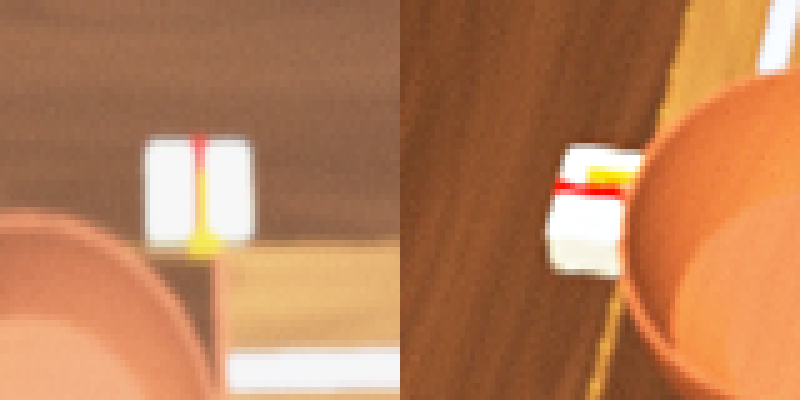

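The top view shows the yellow bar lying along the red line (columns 202 and 199 in the zoom), and the rays give about -0.5 and +1.9 mm. I let go and retreat upward.

```bash
python3 -m handwheel '[{"dx":0,"dy":0,"dz":0,"ax":0,"ay":0,"az":0},{"dx":0,"dy":0,"dz":0,"ax":0,"ay":0,"az":0},{"dx":0,"dy":0,"dz":0,"ax":0,"ay":0,"az":0},{"dx":0,"dy":0,"dz":0,"ax":0,"ay":0,"az":0}]' 130; python3 -m handwheel '[{"dx":0,"dy":0,"dz":-0.02,"ax":0,"ay":0,"az":0},{"dx":0,"dy":0,"dz":-0.06,"ax":0,"ay":0,"az":0},{"dx":0,"dy":0,"dz":-0.1,"ax":0,"ay":0,"az":0},{"dx":0,"dy":0,"dz":-0.14,"ax":0,"ay":0,"az":0},{"dx":0,"dy":0,"dz":-0.14,"ax":0,"ay":0,"az":0}]'; python3 go.py .484 .153 .162 -156; python3 ptr.py
python3 - <<'E'
from h import *
f=manip.grab_frame("top"); a=f["image"][145:205,310:390]; b=manip.grab_frame("side")["image"][190:260,210:290]
cv2.imwrite("pics/z9.png",np.hstack([cv2.resize(a,(400,400),interpolation=cv2.INTER_NEAREST),cv2.resize(b,(400,400),interpolation=cv2.INTER_NEAREST)]))
cv2.imwrite("pics/t9.png",f["image"])
P=cloud(f);X,Y,Z=P[...,0],P[...,1],P[...,2]
m=(Z>.044)&(Z<.07)&(abs(X-.51)<.1)&(abs(Y+.29)<.07); q=P[m]
print(cv2.minAreaRect((q[:,:2]*1000).astype(np.float32)),np.percentile(q[:,2],[10,50,90]))
E
```

```text
time: 14.55
tool_pos: [0.4232, 0.1262, 0.1663]
tool_rot: [0.0, -0.201, 0.98, -0.0]
contact_force: [0.8, 0.6, -0.6]
gripper_width: 0.486
time: 15.18
tool_pos: [0.4248, 0.1264, 0.3106]
tool_rot: [0.004, -0.201, 0.98, -0.0]
contact_force: [0.0, -0.2, -0.5]
gripper_width: 0.49
t 15.18 pos [0.4248 0.1264 0.3106] F [ 0.  -0.2 -0.5] w 0.49 j6 2.86
d [-0.0638  0.0015  0.1491] a [-0.0023  0.0073 -0.0147] rows>= 2.6
top 28 4 ptr [ 0.7286 -0.0118] mark [ 0.7651 -0.0101] gap -0.7
side 16 25 ptr [ 0.74   -0.0112] mark [ 0.754  -0.0129] gap 2.0
((507.0317687988281, -287.7906799316406), (130.2320556640625, 47.11024856567383), 13.739620208740234) [0.04701125 0.05022326 0.05332028]
```

View pics/z9.png

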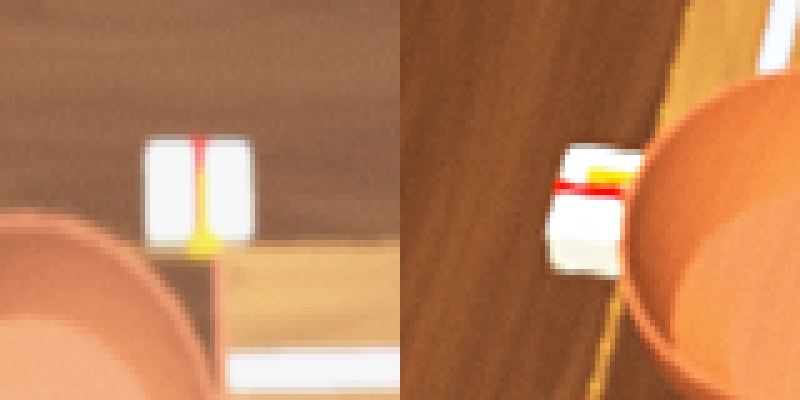

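View pics/t9.png

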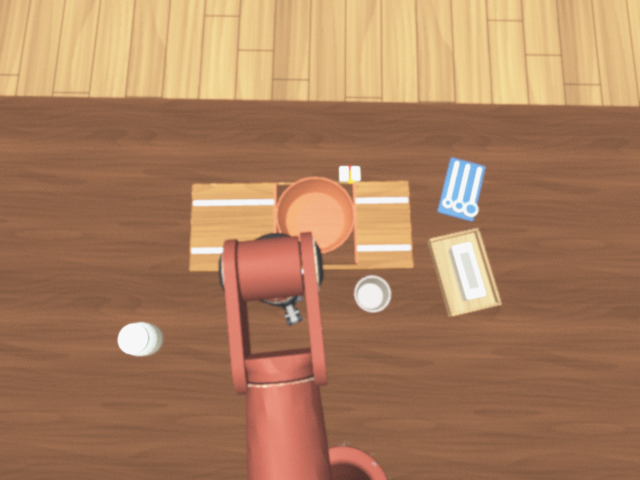

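```bash
python3 -c "
from plant import manip
print(manip.job_done())"
```

```text
the job is handed in; nothing more can be done
None
```

I moved the case into the caddy, brought the tray to the mark with the handwheel, and handed the job in at about 15 s of the 72 s allowed. No verdict was reported.

- **Case:** It lies flat, lid up, in the caddy. The last top view puts its centre about 2–3 mm from the caddy centre measured at the start, turned the same way as the caddy, with the lid at z ≈ 0.050. It was let go before the tray moved.
- **Tray:** I turned the wheel clockwise about 3.3 rad in a single grip, with no regrip needed, then let go and raised the arm clear.
- **Pointer:** After letting go, the top view gave the pointer −0.7 mm past the red line and the side view +2.0 mm short of it. They disagree by 2.7 mm, partly because the bowl hides part of the clip in the side view and the pointer covers most of the line in the top view. Both are inside the 5 mm limit, and the zoomed top view shows the pointer lying along the line.
- **Bystanders:** The cup, spoon set and jar look unmoved in the last top view (by eye, not measured). The largest force read at the wrist was about 12 N.

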